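# Pin the bedside reading lamp's bar in its fork

### The arm

A 6-joint arm with a two-finger parallel gripper is mounted at the origin on the work surface. World frame = base frame: x ahead of the robot, y to its left, z up, the work surface at z = 0. Lengths are in m, angles in rad, forces in N, time in s.
With the tool pointing down it reaches from about 0.275 to 0.875 m from the base axis. Payload 12.5 kg.
Tool frame: the origin (TCP) lies at the very end of the fingers, on their centre line; the grasp point (between the pads) lies 19 mm behind it; x points along the fingers, y is the direction in which the jaws open and shut, and the axes are right-handed (so a half turn about x gives the same grasp; the last joint's range is limited). The gripper opens to 85 mm and grips with 20 to 120 N. Pads are 22 mm wide; open, the fingers measure 114 mm over their backs; the gripper's body (76 mm by 85 mm) begins 54 mm behind the grasp point. The pads swing forward as they close: fully open they stand 13 mm farther back than shut.
Start: joints at [-1.342, 0.351, 1.652, -0, 1.139, -0.085], TCP at [0.17, -0.523, 0.231] pointing down, gripper open.
Joint ranges: [-2.75, 2.75], [-0.79, 2.1], [0.01, 2.65], [-1.57, 4.71], [0.07, 3.14], [-2.87, 2.87]. Speed limits (rad/s): [2.22, 2.22, 2.79, 3.14, 3.14, 3.14].

### API

Orientations are given as a 3x3 rotation matrix whose columns are the frame's x, y, z axes.
In Python, from bench import manip gives the robot as it stands. Calls block until the motion is done:
- manip.move_ptp(position, orientation): joint-space move of the TCP to a pose.
- manip.move_l(position, attitude=None, max_speed=0.15): straight line of the TCP; attitude=None keeps the orientation; max_speed is the mean speed in m/s.
- manip.move_j(angles): joint-space move.
- manip.set_gripper(opening, effort=None): opening from 0.0 (shut) to 1.0 (fully open); effort is the grip in N (None keeps the last); returns when the fingers have stopped.
- manip.dwell(seconds).
- manip.inverse_kinematics(position, orientation): joint angles nearest the present ones, or None.
- manip.grab_frame(name): name is "side" or "top"; returns (picture, depth): 384x512x3 uint8, red, green, blue; 384x512 float32, m along the optical axis (not along the pixel's ray), 0 where there is no reading.
- manip.get_calibration(name): a dict with "camera_matrix" (3x3 intrinsics, pixels), "R" (3x3) and "t" (3): a world point X has camera coordinates R X + t. Camera axes: x right, y down, z forward; pixel columns grow to the right and rows downward; lengths in m; the calibration is good to about 2 mm. A picture is of the moment at which its call begins. get_calibration takes no time and is no camera call.
A pose or a line that the arm cannot do raises manip.Unreachable and nothing moves.
- manip.sign_off(): hands the job in, once; it reports no verdict.
Trained networks look in the newest picture that a camera, given by its name, has taken for a name from the list of things; names that differ only in an ending like _2 or _b are one class to them, and where a whole thing is asked for, a point or a joint stands for the part that bears it (a point fixed in the world has none). Each returns a list of dicts, best first, with "confidence" (0 to 1); they miss things now and then, are a little off and sometimes report something else, mostly with a low value. They report only what shows in the picture. A call takes as long as a camera call. They do not tell look-alikes from the thing itself.
- manip.look_for(camera, name): "at" ([x, y, z] in m, in world coordinates, good to about 4 mm: the middle of the surface that is visible of it).
Readings, each from a call of its own:
- manip.current_time(): time.
- manip.current_qpos(): joint angles.
- manip.current_joint_vel(): joint speeds.
- manip.current_joint_torque(): joint torques, N m.
- manip.current_ee_pos(): TCP position.
- manip.current_tcp_rot(): TCP orientation.
- manip.current_force(): force on the tool from outside, world axes, zero at the start.
- manip.current_ft_torque(): the same for the moment, N m.
- manip.current_grip_width(): opening from 0.0 (shut) to 1.0 (fully open).
Only numpy, scipy, OpenCV 4.12 (cv2) and the standard library are available. Lean on these libraries where they do the work, as an engineer would, in place of code of your own. Each camera call takes 0.05 s, during which the arm holds its last target. There are 200 camera calls.

### The job

Put the bedside reading lamp together: slide its bar all the way into the fork so the holes line up, stand the quick-release pin from the wooden block in the fork's hole, then push it fully home by its button, its shoulder pressing the sprung collar down to its stop, and let go so that the button springs back out and the balls lock under the fork. Go by feel and gently: about 15 N on the button is plenty and 30 N is too much; leave the other bedside things where they are.

Things in the scene. Friction and masses are not known exactly. Their poses are not given: they have to be found in the camera images.
- stand: Reading lamp, fixed to the table. Origin on the table straight below the axis of its upright hole; z up; the bar slides along its y. Brass foot: radius 70, 18 high, centred at y = -40; post of radius 10 at y = -52 with a sleeve (radius 15) and block that carry the fork (y = -67 to -22, top at z = 115). All parts above the foot end at y = -67 and x = +-27. Sizes in mm.
- fork_mouth (a point): Mouth of the hole in the brass upper ear (44 x 44 x 12 mm, hole 17.6 mm), on the stand's axis, 115 mm over the table. Above it a sprung steel stop collar (27 mm inside, 36 outside), its free top an UNMEASURED 5.5 to 16.5 mm above the mouth: feel it. It gives 4 mm (3 to 7 N), then stops hard. It sits on one piece with the lower jaw (10 thick), whose underside is 45 mm below the stop.
- lampbar (a joint): How far the steel lamp bar stands out of the fork along the stand's +y (m): 0 = its 17.6 mm hole in line with the fork's, larger = drawn out; range -0.002 (all the way in, hard stop; the pin's tapered nose draws it back into line) to 0.046. Friction 2.5 N; stays where left. Its eye, 34 x 36 x 9 mm, lies 12.5 mm below the ear's top face.
- knob_home (a point): Fixed point of the stand at y = 80 mm, 143 mm high. The bar's upright round black knob (16 mm diameter) has its axis here when lampbar = 0, else lampbar further along +y. Knob top 157 mm over the table, foot collar 106 mm, bar 20 mm wide under that. 70 mm further out a white shade (radius 36 mm) hangs under the bar, down to 38 mm over the table.
- pin: Steel ball-lock pin, 0.17 to 0.22 kg, loose, upright in the block. Origin on its axis at the shoulder (underside of the head), z up. Head to grip: 34 mm diameter, z 0 to 40 mm; 18 mm diameter button on top, its top at z = 48 mm when free. Shank 16 mm diameter down to z = -72 mm, then a tapered nose to 7 mm diameter at z = -82 mm.
- pin_balls (a point): Centre between the pin's two locking balls, z = -48 mm, on its x sides: 23 mm across when out, faces at z = -46 and -49 mm. Button free: they pass the collar but stop on the ear (shoulder 49 mm above the mouth, nose through the bar's hole). Pushed by its button: they draw in and the pin slides on till its shoulder has pushed the collar to its stop, balls 1 mm clear below the jaw.
- button (a joint): Travel of the pin's button (m): 0 = free, balls out; 0.004 = right down, balls fully in; 0.003 lets them enter the holes. Spring: 6 N at the start, 8 N at full travel; about 11 N pushes the balls off the ear's edge into its hole. Button and balls move together. Push on the button all the way down to the stop, then let go; it comes right out only if the balls are clear of the jaw.
- block: Dark wooden block, 70 x 70 x 88 mm high, fixed, origin at the centre of its underside. The pin hangs in its central hole (26 mm diameter) with its shoulder on the block's top, 88 mm above the table.
- candle: Bystander, leave alone: amber glass candle cup, radius 32, 55 mm high, origin at its underside.
- remote: Bystander, leave alone: white remote control 45 x 150 x 18 mm, lying flat, long side along its y, origin at the underside's centre.
- lotion: Bystander, leave alone: white bottle, radius 24, 130 mm high, origin at its underside.
- book: Bystander, leave alone: blue book 140 x 200 x 26 mm lying flat, origin at its underside's centre.
Not all that is in view belongs to the job. Leave any orange look-alike of the pin alone. What is shaped like the block but blue is not meant.

How it is judged:
By the outcome, as a careful person would: the job done as asked, in the order asked, and still so for the second after the job is handed in, with the robot touching nothing.
It also fails if it takes over 69 s, if anything falls off the work surface, if the arm or the gripper's body presses on something with over 40 N, if the wrist force passes 120 N, or if a joint passes its speed limit or range.

## Working session

There is one attempt and no reset: what is moved stays moved. The work goes in short steps, each a Python script; the robot and the scene stay as the last script left them, time stands still between calls to the robot, and variables do not carry over. Pictures are saved under pics/ and viewed, about 8 in all and at most 12, crops included, and the job is handed in when it is done.

```bash
mkdir -p pics
cat > h.py <<'E'
import numpy as np, cv2
from bench import manip as m
def snap(n,f):
    p,d=m.grab_frame(n); cv2.imwrite('pics/'+f,p[:,:,::-1]); np.save('pics/'+f+'.npy',d); return p,d
def cloud(n,d):
    c=m.get_calibration(n);K=np.array(c['camera_matrix']);R=np.array(c['R']);t=np.array(c['t'])
    v,u=np.mgrid[:d.shape[0],:d.shape[1]]
    X=np.stack([(u-K[0,2])/K[0,0]*d,(v-K[1,2])/K[1,1]*d,d],-1)
    W=(X-t)@R; W[d<=0]=np.nan; return W
E
python3 - <<'E'
from h import *
a,da=snap('top','t0.png'); 
for cam in ['top','side']:
    if cam=='side': b,db=snap('side','s0.png')
    for n in ['stand','lampbar','pin','block','candle','remote','lotion','book']:
        print(cam,n,[(np.round(r['at'],3).tolist(),round(r['confidence'],2)) for r in m.look_for(cam,n)][:3])
    c=m.get_calibration(cam);print(-np.array(c['R']).T@np.array(c['t']),np.array(c['R'])[2])
cv2.imwrite('pics/ts0.png',np.vstack([cv2.resize(x[:,:,::-1],(400,300)) for x in (a,b)]))
print(m.current_time())
E
```

```text
top stand [([0.485, 0.016, 0.02], 0.62)]
top lampbar [([0.521, 0.164, 0.102], 0.66)]
top pin [([0.716, -0.222, 0.126], 0.66)]
top block [([0.595, -0.207, 0.086], 0.74), ([0.505, -0.393, 0.09], 0.65)]
top candle []
top remote []
top lotion [([0.376, -0.429, 0.085], 0.57)]
top book []
[ 0.43011898 -0.06888471  1.20220449] [ 0.12020664  0.01047165 -0.99269366]
side stand [([0.47, -0.011, 0.019], 0.64)]
side lampbar [([0.533, 0.157, 0.092], 0.73), ([0.467, -0.008, 0.02], 0.63)]
side pin [([0.596, -0.228, 0.115], 0.67), ([0.721, -0.226, 0.093], 0.64), ([0.468, -0.01, 0.016], 0.43)]
side block [([0.496, -0.426, 0.067], 0.89), ([0.589, -0.24, 0.058], 0.86), ([0.465, -0.247, 0.04], 0.23)]
side candle [([0.466, -0.248, 0.039], 0.7)]
side remote [([0.387, 0.308, 0.017], 0.52)]
side lotion [([0.372, -0.458, 0.07], 0.7)]
side book [([0.756, 0.01, 0.027], 0.68), ([0.598, -0.224, 0.114], 0.29)]
[ 0.28321733 -1.15125663  0.7368925 ] [ 0.20239627  0.85144209 -0.48382033]
0.9
```

View pics/t0.png

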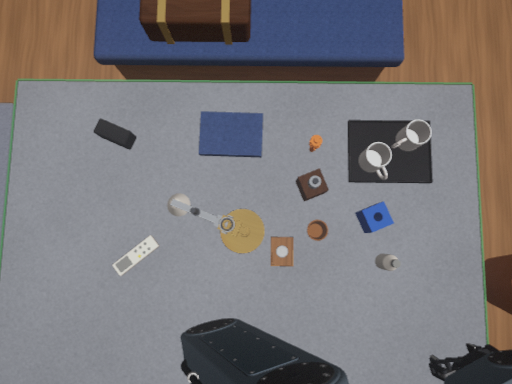

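View pics/s0.png

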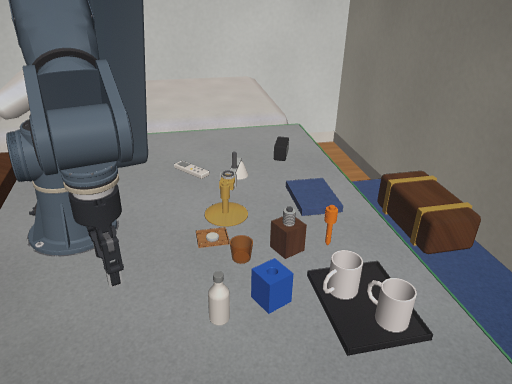

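The dark block with the steel pin is at top (313,184), the orange look-alike at (316,142) and the blue block at (375,217). The foot is at (242,231), the fork at (227,224), the knob at (195,211) and the shade at (180,204). The steel pin in the dark block is the one meant. Next I measure it with depth and confirm it in a crop.

Run:
```python
from h import *
from scipy.optimize import least_squares
T=cloud('top',np.load('pics/t0.png.npy'));S=cloud('side',np.load('pics/s0.png.npy'))
def sel(W,c,r,z0,z1):
    k=(np.hypot(W[...,0]-c[0],W[...,1]-c[1])<r)&(W[...,2]>z0)&(W[...,2]<z1); return W[k]
def circ(P,r=None):
    c0=P[:,:2].mean(0)
    f=lambda q:np.hypot(P[:,0]-q[0],P[:,1]-q[1])-(q[2] if r is None else r)
    s=least_squares(f,[*c0,.02] if r is None else c0,loss='soft_l1',f_scale=.002);return s.x.round(4)
def rep(n,P):
    print(n,len(P),P.mean(0).round(4),'rng',P.min(0).round(3),P.max(0).round(3)) if len(P) else print(n,0)
for nm,W in(('top',T),('side',S)):
    print(nm)
    rep('pin top',sel(W,(.6,-.225),.03,.131,.16)); 
    P=sel(W,(.6,-.225),.03,.095,.126); rep('pin head',P); 
    if len(P)>5: print(circ(P,.017))
    rep('block top',sel(W,(.595,-.22),.06,.083,.092))
    rep('foot',sel(W,(.475,0),.09,.013,.023))
    rep('fork>105',sel(W,(.5,.03),.06,.105,.14))
    rep('collar>118',sel(W,(.5,.03),.06,.118,.14))
    rep('knob top',sel(W,(.53,.12),.08,.15,.17))
    P=sel(W,(.53,.12),.08,.12,.15); rep('knob',P)
    if len(P)>5: print(circ(P,.008))
    P=sel(W,(.53,.16),.06,.03,.1); rep('shade',P)
    P=sel(W,(.53,.1),.09,.09,.112); rep('bar',P)
t=cv2.imread('pics/t0.png');s=cv2.imread('pics/s0.png')
a=cv2.resize(t[125:255,165:335],(780,596),interpolation=cv2.INTER_CUBIC)
b=cv2.resize(s[140:270,195:345],(686,594),interpolation=cv2.INTER_CUBIC)
cv2.imwrite('pics/c1.png',np.hstack([cv2.resize(a,(400,306)),cv2.resize(b,(400,306))]))
```

```text
top
pin top 34 [ 0.6013 -0.2193  0.1347] rng [ 0.592 -0.23   0.131] [ 0.61  -0.207  0.139]
pin head 54 [ 0.5979 -0.2155  0.1193] rng [ 0.585 -0.236  0.095] [ 0.617 -0.203  0.126]
[ 0.6038 -0.2199]
block top 399 [ 0.6013 -0.2189  0.0867] rng [ 0.558 -0.263  0.083] [ 0.647 -0.177  0.092]
foot 337 [ 0.4596 -0.0181  0.0152] rng [ 0.411 -0.064  0.013] [0.525 0.044 0.022]
fork>105 334 [0.4734 0.0197 0.1184] rng [ 0.446 -0.022  0.105] [0.503 0.083 0.132]
collar>118 139 [0.4761 0.0268 0.1261] rng [ 0.451 -0.016  0.119] [0.502 0.049 0.132]
knob top 27 [0.5132 0.1215 0.1546] rng [0.506 0.115 0.15 ] [0.521 0.13  0.159]
knob 12 [0.5104 0.1161 0.1332] rng [0.505 0.114 0.122] [0.518 0.121 0.146]
[0.5132 0.122 ]
shade 358 [0.5342 0.1767 0.0698] rng [0.499 0.105 0.032] [0.574 0.217 0.1  ]
bar 372 [0.5078 0.1082 0.1014] rng [0.462 0.02  0.09 ] [0.549 0.189 0.112]
side
pin top 27 [ 0.602  -0.2198  0.1342] rng [ 0.594 -0.23   0.131] [ 0.61  -0.207  0.138]
pin head 123 [ 0.5981 -0.2289  0.1115] rng [ 0.585 -0.237  0.095] [ 0.618 -0.201  0.126]
[ 0.6029 -0.2169]
block top 280 [ 0.5992 -0.228   0.0869] rng [ 0.558 -0.262  0.083] [ 0.648 -0.183  0.092]
foot 308 [ 0.4619 -0.014   0.0153] rng [ 0.411 -0.065  0.013] [0.511 0.036 0.022]
fork>105 196 [0.4745 0.0194 0.1188] rng [ 0.445 -0.019  0.106] [0.502 0.053 0.132]
collar>118 102 [0.476  0.0257 0.1244] rng [ 0.452 -0.019  0.118] [0.502 0.051 0.132]
knob top 14 [0.5128 0.1213 0.1533] rng [0.506 0.116 0.15 ] [0.52  0.13  0.155]
knob 40 [0.5131 0.1194 0.1345] rng [0.506 0.112 0.12 ] [0.52  0.124 0.149]
[0.5134 0.1251]
shade 157 [0.5461 0.1666 0.0632] rng [0.503 0.11  0.035] [0.571 0.194 0.1  ]
bar 85 [0.5152 0.113  0.1014] rng [0.489 0.016 0.091] [0.545 0.188 0.112]
```

View pics/c1.png

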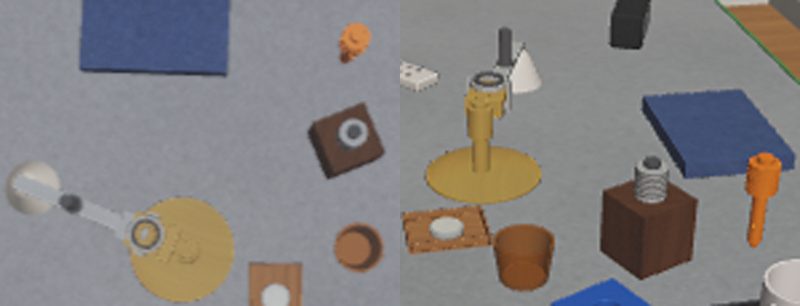

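The crop confirms it: the steel ribbed pin with its grey button stands in the dark wooden block, and the orange one lies apart from it. Next I fit the fork axis and go to the knob.

```bash
cat >> h.py <<'E'
def down(yd):
    x=np.array([0,0,-1.]);y=np.array([yd[0],yd[1],0.]);y/=np.linalg.norm(y)
    return np.stack([x,y,np.cross(x,y)],1)
def best(p,yd):
    q0=np.array(m.current_qpos());o=[]
    for s in(1,-1):
        q=m.inverse_kinematics(p,down(np.array(yd)*s))
        if q is not None:o.append((abs(np.array(q)-q0).max(),s))
    return down(np.array(yd)*min(o)[1])
def F(): return np.array(m.current_force())
E
python3 - <<'E'
from h import *
from scipy.optimize import least_squares
cs=[]
for f,n in(('t0','top'),('s0','side')):
    W=cloud(n,np.load(f'pics/{f}.png.npy'))
    k=(np.hypot(W[...,0]-.483,W[...,1]-.033)<.03)&(W[...,2]>.125)&(W[...,2]<.14);P=W[k]
    s=least_squares(lambda q:np.hypot(P[:,0]-q[0],P[:,1]-q[1])-.01575,[.483,.033],loss='soft_l1',f_scale=.002)
    print(n,len(P),s.x.round(4),np.percentile(P[:,2],[50,90]).round(4),P.min(0).round(3),P.max(0).round(3)); cs.append(s.x)
    b=W[(np.hypot(W[...,0]-.513,W[...,1]-.122)<.09)&(W[...,2]>.096)&(W[...,2]<.112)&(np.hypot(W[...,0]-.483,W[...,1]-.033)>.035)]
    d=np.linalg.svd(b[:,:2]-b[:,:2].mean(0))[2][0] if len(b) else 0; print('bar',b.mean(0),d)
    g=W[(np.hypot(W[...,0]-.47,W[...,1])<.1)&(W[...,2]>.014)&(W[...,2]<.023)]
    h=cv2.minEnclosingCircle(g[:,:2].astype(np.float32));print('foot',h)
c=np.mean(cs,0);k=np.array([.5133,.1225]);d=k-c;print(c,np.linalg.norm(d),d/np.linalg.norm(d))
E
```

```text
top 82 [0.477  0.0282] [0.1285 0.1309] [0.456 0.009 0.125] [0.502 0.048 0.132]
bar [0.51614087 0.12988072 0.10094566] [-0.3671435  -0.93016431]
foot ((0.4633992910385132, -0.012410932220518589), 0.05881519988179207)
side 39 [0.4771 0.0303] [0.1281 0.1304] [0.46  0.011 0.125] [0.497 0.048 0.132]
bar [0.51854838 0.13063731 0.1021147 ] [-0.40696646 -0.9134431 ]
foot ((0.45978251099586487, -0.011986433528363705), 0.05326269939541817)
[0.47704522 0.0292595 ] 0.10004099567264267 [0.36239924 0.93202296]
```

Fork axis ≈ (0.477, 0.029), bar direction ≈ (0.365, 0.931), bar drawn out by about 20 mm. I'll grip the knob along the bar and push it in.

Run:
```python
from h import *
d=np.array([.365,.931]);k=np.array([.5133,.1225])
R=best([*k,.2],d)
m.set_gripper(.55,40)
m.move_ptp([*k,.2],R); m.move_l([*k,.124],max_speed=.1); print(F().round(1),m.current_time())
m.set_gripper(0,40); f0=F();print('grip',m.current_grip_width(),f0.round(1),np.round(m.current_ee_pos(),4))
for s in np.r_[.004:.016:.004, .016:.027:.001]:
    m.move_l([*(k-d*s),.124],max_speed=.04); f=F()-f0; fa=f[:2]@d
    print(round(s,3),round(fa,1),f.round(1),(np.array(m.current_ee_pos())[:2]-k)@d)
    if fa>9: break
m.dwell(.2);print(F().round(1),np.round(m.current_ee_pos(),4),m.current_time())
```

```text
[0.4 0.4 0.8] 4.8667
grip 0.17836726988829335 [-1.1  1.1  5.5] [0.5136 0.1226 0.1246]
0.004 -1.1 [-1.  -0.8  2. ] -0.004038225895624893
0.008 -2.4 [-0.7 -2.3  2.6] -0.0081965441063716
0.012 -2.6 [-2.  -2.   2.3] -0.01219764463742533
0.016 -2.1 [-1.2 -1.8  2.6] -0.016234510651154728
0.017 -0.6 [-0.9 -0.3  1.1] -0.01697052584361182
0.018 -0.1 [ 0.  -0.1  1.2] -0.01789325530313862
0.019 0.6 [-0.   0.7  1.2] -0.0188596424835702
0.02 1.4 [0.1 1.5 0.9] -0.01985044644101332
0.021 7.8 [ 2.3  7.5 -0.4] -0.019997886492578568
0.022 14.7 [ 3.8 14.3 -4. ] -0.020056236907879537
[ 4.2 15.8  3. ] [0.5063 0.1037 0.1247] 7.95
```

Run:
```python
from h import *
d=np.array([.365,.931]);n=np.array([-.931,.365])
p=np.array(m.current_ee_pos())[:2]
m.move_l([*(p+d*.0005),.124],max_speed=.05);print(F().round(1))
m.set_gripper(.55,25); p=np.array([.5063,.1037]); m.move_l([*p,.19],max_speed=.25)
R=best([*p,.19],n); m.move_ptp([*p,.19],R); m.move_l([*p,.124],max_speed=.15); f0=F()
m.set_gripper(0,25);m.dwell(.1); 
for i in range(3):
    f=F()-f0; e=np.array(m.current_ee_pos()); print('n-force',f[:2]@n,f.round(1),'n-off',(e[:2]-p)@n,m.current_grip_width())
    if abs(f[:2]@n)<1.5: break
    m.move_l([*(np.array(e[:2])+n*(f[:2]@n)/7e3),.124],max_speed=.05)
print(np.round(e,4))
m.set_gripper(.6,30);m.move_l([*e[:2],.25],max_speed=.3);snap('top','t1.png');print(m.current_time())
W=cloud('top',np.load('pics/t1.png.npy'))
s=W[(np.hypot(W[...,0]-.506,W[...,1]-.104)<.03)&(W[...,2]>.15)&(W[...,2]<.16)];print(len(s))
```

```text
[-2.1  4.1  8.1]
n-force 12.698381004190578 [-12.4   3.2   9.9] n-off 0.0014918649700539723 0.17836395439935457
n-force -7.559940573497095 [ 6.7 -3.6 -2.6] n-off 0.001634430368018498 0.18096105509071075
n-force 10.25421979291295 [-10.4   1.5  11.5] n-off 0.0015568409098615 0.17693381165610053
[0.505  0.1046 0.1248]
13.3
0
```

Run:
```python
from h import *
d=np.array([.3635,.9316]);n=np.array([-.9316,.3635])
p=np.array([.6008,-.2185])
m.set_gripper(.75,25)
m.move_ptp([*p,.19],best([*p,.19],n)); m.move_l([*p,.098],max_speed=.12); f0=F()
m.set_gripper(0,20); print('g1',m.current_grip_width(),(F()-f0).round(1))
m.set_gripper(.75,25); m.move_l([*p,.155],max_speed=.25)
m.move_ptp([*p,.155],best([*p,.155],d)); m.move_l([*p,.098],max_speed=.12); f0=F()
m.set_gripper(0,50); print('g2',m.current_grip_width(),(F()-f0).round(1),np.round(m.current_ee_pos(),4))
f0=F();m.move_l([*p,.2],max_speed=.15);m.dwell(.1);print('lift',(F()-f0).round(2),m.current_grip_width())
snap('side','s2.png');snap('top','t2.png');print(m.current_time())
a=cv2.imread('pics/s2.png')[150:290,210:370];b=cv2.imread('pics/t2.png')[110:250,160:360]
cv2.imwrite('pics/c2.png',np.hstack([cv2.resize(a,(400,350)),cv2.resize(b,(400,280))[:, :] if 0 else cv2.resize(b,(400,350))]))
```

```text
g1 0.3934839602834772 [-0.9  1.2  5.4]
g2 0.38402765738500133 [-2.1  0.3  6.3] [ 0.6013 -0.2187  0.0991]
lift [ 0.91 -1.01 -8.32] 0.3844869272430597
21.3167
```

View pics/c2.png

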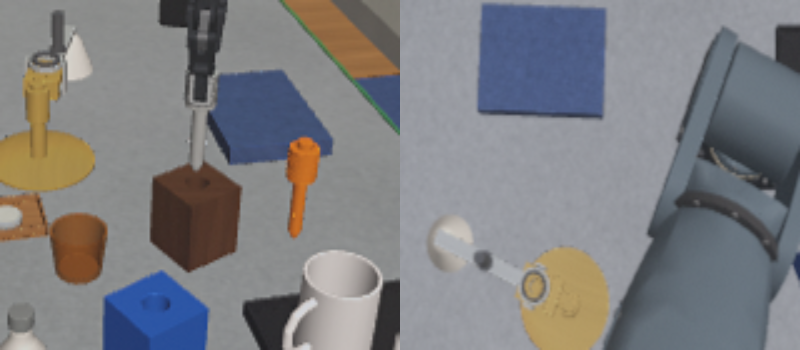

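Run:
```python
from h import *
c=np.array([.47655,.0316]);d=np.array([.3635,.9316])
e=m.current_ee_pos();m.move_l([e[0],e[1],.255],max_speed=.25)
m.move_ptp([*c,.255],best([*c,.255],d)); m.move_l([*c,.212],max_speed=.12); m.dwell(.1)
f0=F();print(m.current_time(),f0.round(1));z=.212;p=c.copy()
while z>.170:
    z-=.002; m.move_l([*p,z],max_speed=.04); f=F()-f0; e=np.array(m.current_ee_pos())
    print(round(z,3),f.round(1),e.round(4))
    if f[2]>9: break
    if np.hypot(*f[:2])>2: p=p+np.clip(f[:2]/12e3,-.001,.001)
print(p,m.current_time())
```

```text
23.375 [ 1.  -0.4 -1.8]
0.21 [-2.   0.7 -0.1] [0.4766 0.0316 0.2102]
0.208 [-1.7  0.9  0.3] [0.4763 0.0317 0.2079]
0.206 [-1.1  0.5  0.4] [0.4763 0.0317 0.2059]
0.204 [-0.6  0.1  0.2] [0.4763 0.0317 0.2039]
0.202 [-0.3  0.  -0.4] [0.4763 0.0317 0.2019]
0.2 [-0.5  0.7  0.1] [0.4763 0.0317 0.1998]
0.198 [-0.9  0.1 -0.8] [0.4763 0.0317 0.1979]
0.196 [-1.7  0.6 -0. ] [0.4763 0.0317 0.1959]
0.194 [-0.9 -0.3 -0.2] [0.4763 0.0317 0.1939]
0.192 [-0.6  0.   0.7] [0.4763 0.0317 0.1919]
0.19 [-1.5  0.1 -0.1] [0.4763 0.0317 0.1899]
0.188 [-1.4 -0.9  0.4] [0.4763 0.0316 0.1879]
0.186 [-1.7  0.4 -0.5] [0.4763 0.0317 0.1859]
0.184 [-0.  -0.8 -0.3] [0.4763 0.0317 0.1839]
0.182 [-1.4  0.8 -0.4] [0.4763 0.0316 0.1819]
0.18 [-1.8  0.5  0.2] [0.4763 0.0317 0.1799]
0.178 [-1.4 -0.1 -0.7] [0.4763 0.0317 0.1779]
0.176 [-1.4 -0.  -0.4] [0.4763 0.0317 0.1759]
0.174 [-3.7 -0.2 10.8] [0.477  0.0316 0.175 ]
[0.47638552 0.03165907] 28.125
```

Ball contact came where predicted (shoulder 49 mm above the mouth). Now I release, look, then press the button.

Run:
```python
from h import *
c=np.array([.4764,.0317])
m.move_l([*c,.1755],max_speed=.05);print(F().round(1))
m.set_gripper(.75,30);print(F().round(1)); m.move_l([*c,.26],max_speed=.15); m.set_gripper(0,40)
snap('side','s3.png');snap('top','t3.png');print(m.current_time())
W=cloud('side',np.load('pics/s3.png.npy'));P=W[(np.hypot(W[...,0]-.476,W[...,1]-.032)<.03)&(W[...,2]>.19)&(W[...,2]<.222)];print(P.mean(0),P.max(0))
cv2.imwrite('pics/c3.png',cv2.resize(cv2.imread('pics/s3.png')[110:250,160:320],(640,560)))
```

```text
[ 0.9 -0.2 -2. ]
[-0.2  0.2  0. ]
30.225
[0.4771157  0.02554638 0.20078823] [0.49355711 0.0447579  0.21246237]
```

View pics/c3.png

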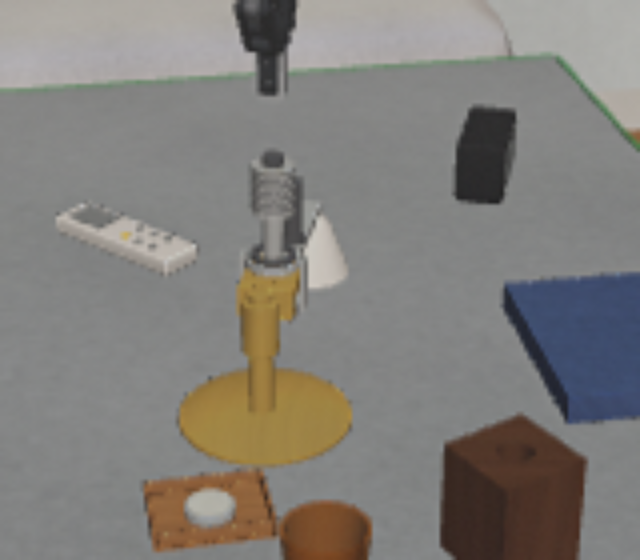

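Run:
```python
from h import *
c=np.array([.4764,.0317])
m.move_l([*c,.2155],max_speed=.12);m.dwell(.1);f0=F();z=.2155;out=[]
while z>.155:
    f=(F()-f0)
    z-= .0003 if f[2]>10.5 else .0006 if (z>.205 or z<.182) else .0015
    m.move_l([*c,z],max_speed=.03); f=F()-f0; e=np.array(m.current_ee_pos())
    out.append(f"{z:.4f}/{e[2]:.4f}:{f[2]:.1f}({f[0]:.1f},{f[1]:.1f})")
    if f[2]>15: break
    if m.current_time()>50: break
print('\n'.join(out),m.current_time())
```

```text
0.2149/0.2152:1.4(-0.8,0.2)
0.2143/0.2143:0.9(0.6,-0.3)
0.2137/0.2137:-0.4(-0.5,-1.5)
0.2131/0.2131:1.3(-0.2,-0.1)
0.2125/0.2125:0.0(0.7,-2.2)
0.2119/0.2122:5.7(-0.5,-1.3)
0.2113/0.2118:7.4(-0.0,-1.7)
0.2107/0.2114:8.7(-0.7,-0.5)
0.2101/0.2108:8.9(-0.1,-1.5)
0.2095/0.2099:6.5(-0.4,-2.6)
0.2089/0.2095:8.2(-0.3,-0.9)
0.2083/0.2090:9.9(-0.4,-1.1)
0.2077/0.2075:-0.0(0.0,-0.4)
0.2071/0.2069:0.9(-0.3,-1.2)
0.2065/0.2064:0.7(-0.9,-0.3)
0.2059/0.2059:1.8(0.2,-1.4)
0.2053/0.2053:0.5(0.4,-1.4)
0.2047/0.2047:1.1(-0.0,-0.6)
0.2032/0.2031:0.6(-1.1,-1.0)
0.2017/0.2016:0.8(0.4,-1.0)
0.2002/0.2001:0.8(0.2,-0.4)
0.1987/0.1986:1.0(-0.6,-0.9)
0.1972/0.1971:0.1(-0.0,-1.4)
0.1957/0.1956:1.2(0.4,-1.0)
0.1942/0.1941:0.3(-0.3,-1.2)
0.1927/0.1926:0.5(-0.5,-0.5)
0.1912/0.1911:0.9(0.1,-0.9)
0.1897/0.1896:0.6(-0.1,-0.8)
0.1882/0.1881:-0.6(-0.6,-0.0)
0.1867/0.1866:0.7(0.0,0.2)
0.1852/0.1851:1.2(-0.3,-1.6)
0.1837/0.1836:0.5(0.4,-1.2)
0.1822/0.1821:0.2(-0.1,-0.4)
0.1807/0.1806:0.6(0.3,-0.8)
0.1801/0.1801:1.4(-0.9,-0.6)
0.1795/0.1795:0.8(0.6,-0.8)
0.1789/0.1789:1.2(0.3,-1.2)
0.1783/0.1783:1.3(-0.2,-0.7)
0.1777/0.1777:0.9(-0.8,-0.6)
0.1771/0.1772:1.6(-0.2,-1.6)
0.1765/0.1766:3.3(-0.4,-0.3)
0.1759/0.1760:4.0(-0.7,0.8)
0.1753/0.1753:4.3(-0.8,0.1)
0.1747/0.1747:5.2(-1.3,-0.5)
0.1741/0.1743:8.1(-0.5,1.7)
0.1735/0.1737:7.7(-0.6,0.1)
0.1729/0.1731:7.1(-1.1,1.2)
0.1723/0.1725:7.7(-0.6,1.4)
0.1717/0.1720:8.6(-0.3,1.3)
0.1711/0.1714:9.7(-1.7,1.2)
0.1705/0.1712:12.7(-2.2,2.6)
0.1702/0.1711:15.5(-3.2,2.6) 43.8417
```

Run:
```python
from h import *
c=np.array([.4764,.0317]);m.dwell(.2);f=F();e=m.current_ee_pos();print('held',f.round(1),np.round(e,4))
z=.1702
for i in range(14):
    z+=.0006;m.move_l([*c,z],max_speed=.03);print(f"{m.current_ee_pos()[2]:.4f}:{F()[2]:.1f}",end=' ')
m.move_l([*c,.26],max_speed=.2);snap('side','s4.png');snap('top','t4.png');print(m.current_time())
for n,f in(('side','s4'),('top','t4')):
    W=cloud(n,np.load(f'pics/{f}.png.npy'));P=W[(np.hypot(W[...,0]-.476,W[...,1]-.032)<.012)&(W[...,2]>.15)&(W[...,2]<.2)];print(n,len(P),np.percentile(P[:,2],[10,50,90,100]) if len(P) else 0)
cv2.imwrite('pics/c4.png',cv2.resize(cv2.imread('pics/s4.png')[130:230,175:295],(720,600),interpolation=cv2.INTER_CUBIC))
```

```text
held [-2.4  2.7 14.4] [0.4768 0.0319 0.1711]
0.1713:8.6 0.1717:8.0 0.1723:7.5 0.1729:7.8 0.1735:5.9 0.1740:6.6 0.1746:6.7 0.1752:5.8 0.1756:4.4 0.1761:3.3 0.1766:-0.1 0.1773:0.2 0.1780:-0.5 0.1786:-0.3 48.2
side 29 [0.16632823 0.17019362 0.1752349  0.17689675]
top 0 0
```

View pics/c4.png

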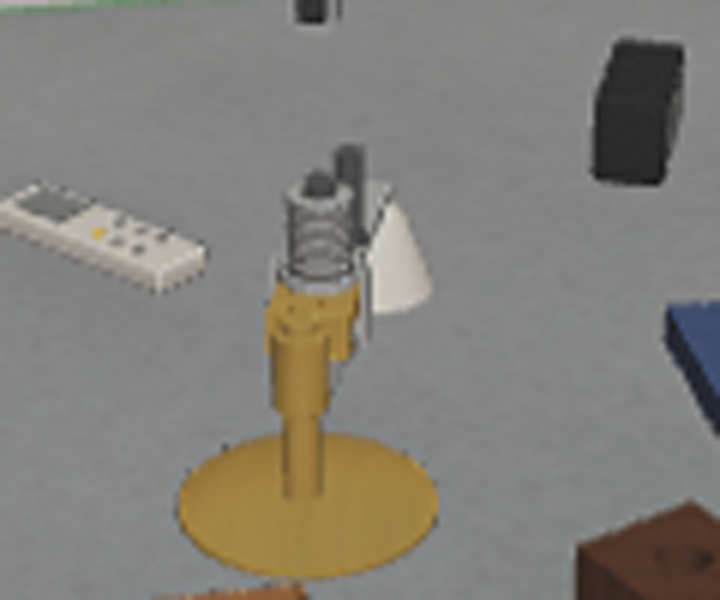

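The side view shows the pin seated, its shoulder on the collar and the button standing out, and the forces during release fit a locked pin. A gentle pull test will confirm the lock.

Run:
```python
from h import *
c=np.array([.4764,.0317])
m.set_gripper(.65,25);m.move_l([*c,.143],max_speed=.15);m.set_gripper(0,25);f0=F();z0=m.current_ee_pos()[2];print(f0.round(1),z0)
for s in(.0006,.0012,.0018,.0024):
    m.move_l([*c,.143+s],max_speed=.03);f=F()-f0;print(s,f.round(1),round(m.current_ee_pos()[2]-z0,5))
    if f[2]<-9: break
m.move_l([*c,.143],max_speed=.03);m.set_gripper(.65);print(F().round(1));m.move_l([*c,.27],max_speed=.2)
snap('side','s5.png');snap('top','t5.png');print(m.current_time())
a=cv2.imread('pics/s5.png')[130:330,175:345];b=cv2.imread('pics/t5.png')[100:300,80:420]
cv2.imwrite('pics/c5.png',np.hstack([cv2.resize(a,(400,470)),cv2.resize(b,(400,470))]))
```

```text
[ 0.7 -1.   4.4] 0.1436987170417691
0.0006 [ 1.3  0.  -1. ] 0.00019
0.0012 [ 1.8  0.2 -5.5] 0.00036
0.0018 [  3.1   1.1 -13.7] 0.00062
[-0.4  0.2  0. ]
52.25
```

View pics/c5.png

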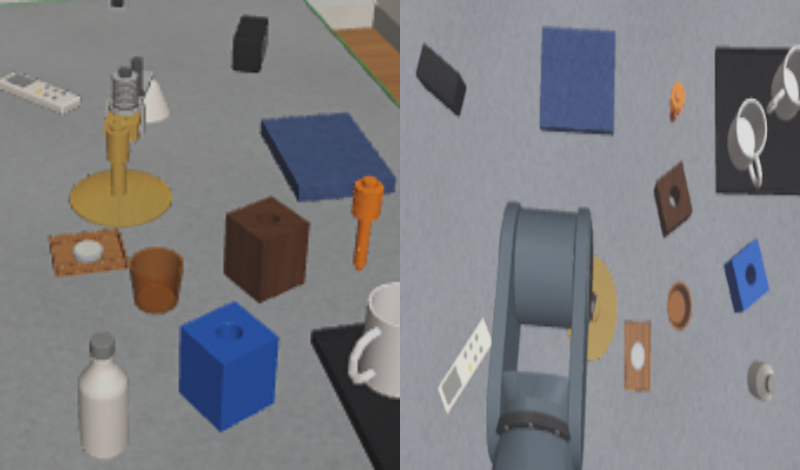

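The pull test met about 14 N with only 0.6 mm of give, so the pin is locked. Everything else is where it was and the robot is clear.

```bash
python3 -c "
from h import *
m.sign_off();print(m.current_time())"
```

```text
the job is handed in; nothing more can be done
the job is handed in; nothing more can be done
```

The reading lamp is assembled and handed in at about 52 s of the 69 s allowed; sign-off gave no verdict.

- **Bar:** I pushed it in by its knob until I felt the hard stop (about 15 N).
- **Standing the pin:** I took the steel pin from the dark wooden block. I lowered it into the fork until its balls rested on the ear, with the shoulder 49 mm above the mouth as described.
- **Pushing home:** I pressed the button with closed fingers, peaking at 15.5 N. The collar's free top felt about 16 mm above the mouth, matching the camera, and it went down about 4 mm to a hard stop.
- **Letting go:** I eased off slowly. The force fell from 8 to 6 N over the button's 4 mm, then dropped as the pin rose about 1 mm. That fits the button coming fully out with the balls under the jaw.

**Last checks:**
- A pull on the pin's head met about 14 N with only 0.6 mm of movement, so it is locked.
- The last pictures show the button standing out and the arm clear of everything. The candle, remote, lotion, book, orange look-alike and blue block look unmoved.
- I did not see the balls themselves; the lock is judged from the forces and the pull test.
- The top camera's view of the fork was blocked by the arm at the end.

No check failed or disagreed beyond a camera offset of about 1.5 to 2 mm, which I corrected by feel at the knob.

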